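# Set the eluent bottle and column in place for a column change

## Task

Get the chromatography bench ready for a column change. First stand the amber bottle upright midway between the white and the green bottle, in line with them. Then lay the steel column flat on the bench in front of the green bottle (the robot's side), centred on that bottle, parallel to the row of bottles and with about 8 cm of clear space between column and bottle; set both down rather than dropping them, and leave everything else where it stands.

Things in the scene. Friction and masses are not known exactly. Their poses are not given: they have to be found in the camera images.
- amber_bottle: Brown (amber) lab bottle, paper label, black cap, loose, 0.3-0.6 kg, upright beside the row on the bench (top at z = 0). Origin at the centre of its underside, z up. Body 66 mm diameter to 92 mm height, shoulder tapering to a 30 mm neck at 112 mm, cap 38 mm diameter from 116 to 150 mm (top): grasp it by the cap.
- green_bottle: Green lab bottle, paper label, white cap, 1 kg, loose, a reference; left or right end of the row. Body 72 mm diameter to 115 mm height, 175 mm tall, cap 40 mm diameter. Origin: centre of underside, z up. y axis along the row (line through the white and green centres), x square to it, +x away from the robot; in front = its -x side. The row lies within 12 degrees of left-right.
- white_bottle: White plastic lab bottle, grey label band, blue cap, same shape and size as the green one (72 mm diameter, 175 mm tall), 1 kg, loose, a reference. Origin: centre of underside, z up, axes parallel to the green bottle's. Its centre is 260 mm from the green bottle's.
- column: Steel chromatography column, 0.3-0.5 kg, loose, lying flat on the other side of the row from the amber bottle. Long axis y, ends alike; 160 mm long over the blue 36 x 36 mm end blocks it rests on, 176 mm over the brass stubs. Origin: mid-length on the underside, z up. Tube 26 mm diameter, axis 18 mm above the bench, middle 100 mm bare: grasp across it.
- beaker: Open clear glass beaker, 72 mm rim diameter, 85 mm tall, origin at the centre of its underside, standing beyond the row. Leave alone.
- wrench: Steel wrench 160 mm long lying flat off the right end of the row, x along its length, origin on its underside. Leave alone.
- jar: White jar with red cap, 64 mm diameter, 75 mm tall, origin at the centre of its underside, standing off the left end of the row. Leave alone.
Things that resemble listed ones, but are neither listed nor needed, are in the scene too. Leave any pink or yellow look-alike of the green_bottle alone.

How it is judged:
By the outcome, as a careful person would: the job done as asked, in the order asked, and still so for the second after the job is handed in, with the robot touching nothing.
It also fails if it takes over 61 s, if anything falls off the work surface, if the arm or the gripper's body presses on something with over 40 N, if the wrist force passes 120 N, or if a joint passes its speed limit or range.

## Robot

A 6-joint arm with a two-finger parallel gripper is mounted at the origin on the work surface. World frame = base frame: x ahead of the robot, y to its left, z up, the work surface at z = 0. Lengths are in m, angles in rad, forces in N, time in s.
With the tool pointing down it reaches from about 0.425 to 0.95 m from the base axis. Payload 3.5 kg.
Tool frame: the origin (TCP) lies midway between the tips of the shut fingers; the grasp point (between the pads) lies 19 mm behind it (ctrl.pinch_z is the distance from the TCP to the grasp point, in m); z points along the fingers, y is the line along which they close (so a half turn about z gives the same grasp; the last joint's range is limited). The gripper opens to 85 mm and grips with 20 to 120 N. Pads are 22 mm wide; open, the fingers measure 114 mm over their backs; the gripper's body (76 mm by 85 mm) begins 54 mm behind the grasp point. The pads swing forward as they close: fully open they stand 13 mm farther back than shut.
Start: joints at [1.15, 0.286, 1.577, -0, 1.279, -0.15], TCP at [0.181, 0.65, 0.231] pointing down, gripper open.
Joint ranges: [-2.77, 2.77], [-0.9, 2.22], [0.21, 2.48], [-1.53, 4.67], [0.24, 2.81], [-2.84, 2.84]. Speed limits (rad/s): [2.79, 2.79, 3.14, 3.14, 3.14, 3.14].

## Interface

Orientations are given as a unit quaternion [x, y, z, w].
In Python, from plant import get_state, viewer, sign_off, ctrl gives the robot as it stands. The module is installed in compiled form; this text tells all that it offers.
- The arm moves only by the shell command python3 -m handwheel 'ROWS' [FORCE]. ROWS is JSON, a list that holds one entry, the list of rows, each a list of 5 numbers: the finger opening in m, from 0 to 0.0854, then the shift along the tool's x, y, z in m, then the turn about the tool's z in degrees. In form: [[[claw, x, y, z, spin], ...]]. A call has 1 to 12 rows; each row shifts and turns the commanded pose from where the row before left it, along the tool's axes as they then stand; what a row does not reach is not made up. A row lasts 1/12 s, in which the tool goes at most 41.7 mm and 7.16 degrees, less where a joint would pass 70% of its speed; a pose out of reach is approached as far as the arm can. A call is refused whole if a number of a shift passes 0.0417 or a number of a turn 7.16, either way. A call with a gripper value outside its range is refused whole. The fingers move at their own pace and stop on an object; FORCE is the grip in N (left out, the last holds). Time passes only in rows, so rows that do not move let the fingers close. It gives the time, the measured TCP pose, the force, the opening and the grip force at its end, in the units of the state.
- get_state(): the state, without advancing time (a new reading comes with each control period).
- viewer.read_camera(name): name is "scene" or "top" or "wrist"; returns the picture (384x512x3 uint8, blue, green, red); there is no depth.
- viewer.camera_params(name): a dict with "fov_y" (degrees; the focal length in pixels is half the picture's height over the tangent of half this angle, whatever the lens; pixels are square), "cx", "cy" (the principal point, pixels), "xyz" and "attitude" of the camera in the world; the wrist camera has in their place "hand_eye" (4x4, takes a point from camera to tool coordinates, whose origin is the TCP and whose axes are the flange's). Camera axes: x right, y up, looking along -z (the intrinsics and any distortion apply to the point x, -y, -z); pixel columns grow to the right and rows downward; lengths in m; the calibration is good to about 2 mm. The wrist camera is an equidistant fisheye: a pixel r from the principal point sees the ray r / f radians off the axis. A picture is of the moment at which its call begins: read the wrist's pose just before it. camera_params takes no time and is no camera call.
- sign_off(): hands the job in; it is judged then, once.
Trained networks look in the newest picture that a camera, given by its name, has taken for a name from the list of things; names that differ only in an ending like _2 or _b are one class to them, and where a whole thing is asked for, a point or a joint stands for the part that bears it (a point fixed in the world has none). Each returns a list of dicts, best first, with "confidence" (0 to 1); they miss things now and then, are a little off and sometimes report something else, mostly with a low value. They report only what shows in the picture. A call takes as long as a camera call. They do not tell look-alikes from the thing itself.
- viewer.look_for(camera, name): "extent" ([left, top, width, height] as shares, 0 to 1, of the picture: columns of its width, rows of its height, round what is visible of it).
- viewer.outline_of(camera, name): "mask" (384x512 bool, what is visible of it) and "extent" ([left, top, width, height] as shares, 0 to 1, of the picture: columns of its width, rows of its height, round what is visible of it).
- viewer.pinpoint(camera, name): "xy" ([column, row] as shares, 0 to 1, of the picture: columns of its width, rows of its height: a listed point, or the origin of a listed thing).
The state is a dict: "time": time; "qpos": joint angles; "dq": joint speeds; "joint_efforts": joint torques, N m; "eef_pos": TCP position; "tcp_rot": TCP orientation; "contact_force": force on the tool from outside, world axes, zero at the start; "wrist_torque": the same for the moment, N m; "opening": opening from 0.0 (shut) to 1.0 (fully open); "finger_force": force on a finger pad.
Only numpy, scipy, OpenCV 4.12 (cv2) and the standard library are available. Lean on these libraries where they do the work, as an engineer would, in place of code of your own. Each camera call takes 0.05 s, during which the arm holds its last target. There are 200 camera calls.

## Working session

There is one attempt and no reset: what is moved stays moved. The work goes in short steps, Python scripts to look and compute and a shell command to move; the robot and the scene stay as the last step left them, time stands still between calls to the robot, and variables do not carry over. Pictures are saved under pics/ and viewed, at most 10 in all, crops included, and the job is handed in when it is done.

```bash
mkdir -p pics
cat > h.py <<'E'
import numpy as np, cv2
from scipy.spatial.transform import Rotation as R
from plant import get_state, viewer, sign_off, ctrl
def ray(cam,u,v):
    p=viewer.camera_params(cam); f=192/np.tan(np.radians(p["fov_y"])/2)
    a=np.array([(u-p["cx"])/f,(v-p["cy"])/f])
    if cam=="wrist":
        r=np.hypot(*a); d=np.array([*(a/max(r,1e-9)*np.sin(r)),np.cos(r)]); d=d*[1,-1,-1]
        H=np.array(p["hand_eye"]); s=get_state(); T=R.from_quat(s["tcp_rot"]).as_matrix()
        return np.array(s["eef_pos"])+T@H[:3,3], T@H[:3,:3]@d
    d=np.array([a[0],-a[1],-1]); at=np.array(p["attitude"])
    M=R.from_quat(at).as_matrix() if at.size==4 else at.reshape(3,3)
    return np.array(p["xyz"]),M@d
def at_z(cam,u,v,z):
    o,d=ray(cam,u,v); return o+d*(z-o[2])/d[2]
E
python3 - <<'E'
from h import *
for c in("scene","top","wrist"): print(c,viewer.camera_params(c))
s=get_state(); print(s)
a=viewer.read_camera("top"); cv2.imwrite("pics/top0.png",a)
b=viewer.read_camera("scene"); cv2.imwrite("pics/scene0.png",b)
for c in("top","scene"):
  for n in("amber_bottle","green_bottle","white_bottle","column","beaker","wrench","jar"):
    for r in viewer.pinpoint(c,n)[:3]:
        u,v=r["xy"][0]*512,r["xy"][1]*384
        print(c,n,round(r["confidence"],2),round(u),round(v),at_z(c,u,v,0).round(3))
E
```

```text
scene {'fov_y': 55.2066731977424, 'cx': 260.7645276030947, 'cy': 188.48809671871456, 'xyz': array([1.00861334, 0.56738197, 0.80788552]), 'attitude': array([0.10181805, 0.34282065, 0.89074318, 0.2805061 ])}
top {'fov_y': 53.04992134514435, 'cx': 246.27412429256103, 'cy': 185.03066302540506, 'xyz': array([ 0.49214335, -0.00570729,  1.10346272]), 'attitude': array([ 0.02957368, -0.04034588, -0.70100338,  0.71140134])}
wrist {'fov_y': 65.70646984690485, 'cx': 254.5273911573303, 'cy': 188.02224623447023, 'hand_eye': array([[-3.79454988e-04,  9.49028827e-01,  3.15189056e-01,
         8.07353130e-02],
       [ 9.99999555e-01,  8.78200947e-05,  9.39471125e-04,
         1.09867513e-03],
       [ 8.63905247e-04,  3.15189272e-01, -9.49028438e-01,
        -1.42277484e-01],
       [ 0.00000000e+00,  0.00000000e+00,  0.00000000e+00,
         1.00000000e+00]])}
{'time': 0.0, 'qpos': array([ 1.14994867e+00,  2.87194694e-01,  1.57821605e+00,  2.42362672e-06,
        1.27857417e+00, -1.50008941e-01]), 'dq': array([-8.64927939e-05, -8.50917462e-04,  3.31901012e-05,  1.72807840e-03,
        1.68911379e-
[... 715 characters left out ...]
3 0.381 0.   ]
top beaker 0.59 280 122 [ 0.788 -0.118  0.   ]
top wrench 0.74 364 155 [ 0.695 -0.364  0.   ]
top jar 0.72 275 165 [ 0.66  -0.105  0.   ]
top jar 0.56 111 157 [0.677 0.37  0.   ]
scene amber_bottle 0.89 247 121 [ 0.458 -0.327  0.   ]
scene green_bottle 0.86 232 181 [ 0.658 -0.109  0.   ]
scene green_bottle 0.71 222 218 [ 0.753 -0.005  0.   ]
scene green_bottle 0.57 198 155 [ 0.684 -0.27   0.   ]
scene white_bottle 0.85 295 236 [0.625 0.156 0.   ]
scene column 0.6 399 264 [0.467 0.372 0.   ]
scene beaker 0.67 189 199 [ 0.794 -0.12   0.   ]
scene wrench 0.57 182 144 [ 0.702 -0.348  0.   ]
scene wrench 0.55 231 181 [ 0.659 -0.109  0.   ]
scene jar 0.57 336 305 [0.667 0.362 0.   ]
```

View pics/top0.png

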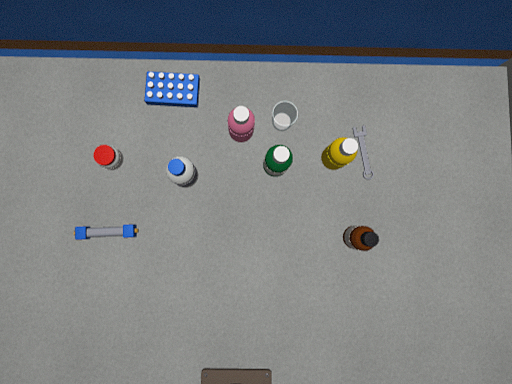

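View pics/scene0.png

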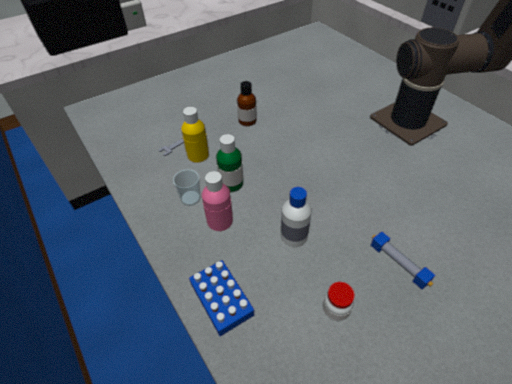

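The top view shows green at (278,158), white at (181,170), amber at (362,238), the column at (107,231), pink at (240,122) and yellow at (342,152). The jar, wrench and beaker are as described, and the scene view agrees. Next I refine positions with outlines from both cameras.

```bash
cat >> h.py <<'E'
def project(cam,P):
    p=viewer.camera_params(cam); f=192/np.tan(np.radians(p["fov_y"])/2)
    P=np.atleast_2d(P)
    if cam=="wrist":
        H=np.array(p["hand_eye"]); s=get_state(); T=R.from_quat(s["tcp_rot"]).as_matrix()
        M=T@H[:3,:3]; o=np.array(s["eef_pos"])+T@H[:3,3]
    else: M=R.from_quat(p["attitude"]).as_matrix(); o=p["xyz"]
    c=(P-o)@M*[1,-1,-1]
    if cam=="wrist":
        r=np.hypot(c[:,0],c[:,1]); th=np.arctan2(r,c[:,2]); return c[:,:2]/r[:,None]*th[:,None]*f+[p["cx"],p["cy"]]
    return c[:,:2]/c[:,2:]*f+[p["cx"],p["cy"]]
def rings(prof,n=36):
    a=np.linspace(0,2*np.pi,n,endpoint=False)
    return np.vstack([np.c_[r*np.cos(a),r*np.sin(a),0*a+z] for r,z in prof])
BIG=rings([(.036,0),(.036,.115),(.02,.14),(.02,.175)])
AMB=rings([(.033,0),(.033,.092),(.019,.116),(.019,.150)])
def hullc(pts,S=8):
    # silhouette: union of consecutive ring hulls -> mask
    m=np.zeros((384,512),np.uint8); k=pts.reshape(-1,36,2)
    for a,b in zip(k[:-1],k[1:]):
        cv2.fillConvexPoly(m,cv2.convexHull((np.vstack([a,b])*16).astype(np.int32)),1,shift=4)
    return m
def fit(cams_masks,model,x0):
    from scipy.optimize import minimize
    def cost(x):
        c=0
        for cam,mk in cams_masks:
            m=hullc(project(cam,model+[x[0],x[1],0]))
            c+=1-(m&mk).sum()/(m|mk).sum()
        return c
    r=minimize(cost,x0,method="Nelder-Mead",options=dict(initial_simplex=[x0,[x0[0]+.01,x0[1]],[x0[0],x0[1]+.01]],xatol=2e-4,fatol=1e-4))
    return r.x,r.fun
def masks(cam,name,x0,h):
    # outline nearest to the expected place
    t=project(cam,[x0[0],x0[1],h])[0]; out=[]
    for r in viewer.outline_of(cam,name):
        m=r["mask"].astype(np.uint8); ys,xs=np.nonzero(m)
        if len(xs): out.append((np.hypot(xs.mean()-t[0],ys.mean()-t[1]),m,r["confidence"]))
    return min(out,key=lambda o:o[0]) if out else None
E
python3 - <<'E'
from h import *
for c in("top","scene"): viewer.read_camera(c)
for n,x0,mod in(("green_bottle",[.658,-.109],BIG),("white_bottle",[.626,.154],BIG),("amber_bottle",[.457,-.33],AMB)):
    ms=[]
    for c in("top","scene"):
        r=masks(c,n,x0,.07)
        if r is not None and r[0]<15: ms.append((c,r[1])); print(n,c,round(r[0],1),fit([(c,r[1])],mod,x0))
    if len(ms)==2: print(n,"both",fit(ms,mod,x0))
for c in("top","scene"):
    for r in viewer.outline_of(c,"column")[:2]:
        m=r["mask"]; ys,xs=np.nonzero(m); P=np.array([at_z(c,u,v,.025)[:2] for u,v in zip(xs,ys)])
        (cx,cy),wh,ang=cv2.minAreaRect(P.astype(np.float32)*1000)
        w,V=np.linalg.eigh(np.cov(P.T)); d=V[:,1]
        print("column",c,r["confidence"],P.mean(0).round(4),(cx,cy),wh,np.degrees(np.arctan2(d[1],d[0]))%180)
E
```

```text
green_bottle top 2.4 (array([ 0.66360289, -0.10387213]), np.float64(0.07407407407407407))
green_bottle scene 1.6 (array([ 0.65940381, -0.10731177]), np.float64(0.1513761467889908))
green_bottle both (array([ 0.66107397, -0.10402291]), np.float64(0.22597363296026396))
white_bottle top 0.4 (array([0.62602758, 0.15260069]), np.float64(0.05166051660516602))
white_bottle scene 1.0 (array([0.62817077, 0.15481973]), np.float64(0.04798464491362764))
white_bottle both (array([0.62635547, 0.15315751]), np.float64(0.10804701309677334))
amber_bottle top 1.0 (array([ 0.45659839, -0.33067444]), np.float64(0.06573957016434895))
amber_bottle scene 1.0 (array([ 0.45684619, -0.32952026]), np.float64(0.08165829145728642))
amber_bottle both (array([ 0.45674076, -0.32899697]), np.float64(0.15099235770503028))
column top 0.89 [0.463  0.3662] (462.6916198730469, 364.9387512207031) (36.13284683227539, 176.10215759277344) 93.07301225223762
column scene 0.84 [0.4693 0.3766] (468.55462646484375, 370.83233642578125) (59.85040283203125, 176.35946655273438) 92.46138732425992
```

```bash
cat >> h.py <<'E'
def to(x,y,z,yaw=None):
    s=get_state(); T=R.from_quat(s["tcp_rot"]).as_matrix(); p=np.array(s["eef_pos"])
    cy=np.degrees(np.arctan2(T[1,1],T[0,1]))
    print("t",round(s["time"],2),"p",p.round(4),"yaw",round(cy,2),"F",s["contact_force"].round(1),"open",round(s["opening"],3),"ff",round(s["finger_force"],1),
      "| shift mm",(T.T@(np.array([x,y,z])-p)*1000).round(1),"" if yaw is None else ("spin",round(cy-yaw,2)))
E
python3 -m handwheel '[[[0.085,0,0,0,6.7],[0.085,0,0,0,6.7],[0.085,0,0,0,6.7],[0.085,0,0,0,6.7],[0.085,0,0,0,6.7],[0.085,0,0,0,6.7],[0.085,0,0,0,6.7],[0.085,0,0,0,6.7],[0.085,0,0,0,6.7],[0.085,0,0,0,6.7],[0.085,0,0,0,0]]]' 40
python3 -c "
from h import *
to(.45,.35,.23,7.6);to(.457,-.3295,.23,7.6)"
```

```text
time: 2.22
eef_pos: [0.1805, 0.6504, 0.2313]
tcp_rot: [0.66, 0.751, -0.0, 0.0]
contact_force: [-0.2, 0.4, -0.4]
opening: 0.996
finger_force: 0.0
t 2.22 p [0.1805 0.6504 0.2313] yaw 7.37 F [-0.2  0.4 -0.4] open 0.996 ff 0.0 | shift mm [-332.5  228.7    1.3] ('spin', np.float64(-0.23))
t 2.22 p [0.1805 0.6504 0.2313] yaw 7.37 F [-0.2  0.4 -0.4] open 0.996 ff 0.0 | shift mm [-1007.3   148.5     1.4] ('spin', np.float64(-0.23))
```

```bash
python3 -m handwheel '[[[0.085,-0.033,0.023,0,0],[0.085,-0.033,0.023,0,0],[0.085,-0.033,0.023,0,0],[0.085,-0.033,0.023,0,0],[0.085,-0.033,0.023,0,0],[0.085,-0.033,0.023,0,0],[0.085,-0.033,0.023,0,0],[0.085,-0.033,0.023,0,0],[0.085,-0.033,0.023,0,0],[0.085,-0.033,0.023,0,0]]]' >/dev/null
python3 -m handwheel '[[[0.085,-0.037,-0.004,0,0],[0.085,-0.037,-0.004,0,0],[0.085,-0.037,-0.004,0,0],[0.085,-0.037,-0.004,0,0],[0.085,-0.037,-0.004,0,0],[0.085,-0.037,-0.004,0,0],[0.085,-0.037,-0.004,0,0],[0.085,-0.037,-0.004,0,0],[0.085,-0.037,-0.004,0,0],[0.085,-0.037,-0.004,0,0],[0.085,-0.037,-0.004,0,0],[0.085,-0.037,-0.004,0,0]]]' >/dev/null
python3 -m handwheel '[[[0.085,-0.037,-0.004,0,0],[0.085,-0.037,-0.004,0,0],[0.085,-0.037,-0.004,0,0],[0.085,-0.037,-0.004,0,0],[0,0,0,0,0],[0.085,0,0,0,0]]]' | head -2
python3 - <<'E'
from h import *
to(.457,-.3295,.23,7.6)
cv2.imwrite("pics/w1.png",viewer.read_camera("wrist"))
r=masks("wrist","amber_bottle",[.457,-.3295],.07)
if r: print(r[0],r[2],fit([("wrist",r[1])],AMB,[.457,-.3295]))
E
```

```text
time: 4.55
eef_pos: [0.4649, -0.2437, 0.2313]
t 4.55 p [ 0.4649 -0.2437  0.2313] yaw 7.43 F [-0.4  0.2  0.5] open 0.991 ff 0.0 | shift mm [-84.1 -18.9   1.2] ('spin', np.float64(-0.17))
2.3325315489871112 0.93 (array([ 0.45881432, -0.32493281]), np.float64(0.052361396303901464))
```

View pics/w1.png

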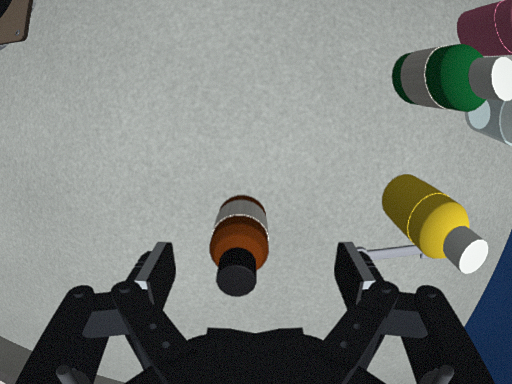

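Wrist view: the amber bottle is at (240,245) with its cap at (237,272), between the open fingers laterally. Yellow is at (430,220) and green at (440,78), both well clear. Now moving over the cap.

```bash
python3 -m handwheel '[[[0.085,-0.0275,-0.006,0,0],[0.085,-0.0275,-0.006,0,0],[0.085,-0.0275,-0.006,0,0],[0.085,0,0,0,0],[0.085,0,0,0,0]]]' | head -2
python3 - <<'E'
from h import *
to(.4575,-.328,.111,7.6)
viewer.read_camera("wrist")
r=masks("wrist","amber_bottle",[.457,-.3295],.07)
if r: print(r[0],r[2],fit([("wrist",r[1])],AMB,[.457,-.3295]))
E
```

```text
time: 5.07
eef_pos: [0.4583, -0.3256, 0.2313]
t 5.07 p [ 0.4583 -0.3256  0.2313] yaw 7.53 F [ 0.4  1.2 -0.3] open 0.995 ff 0.0 | shift mm [ -2.4  -1.1 120.3] ('spin', np.float64(-0.07))
2.5983712400865824 0.81 (array([ 0.45889153, -0.32621586]), np.float64(0.0408438061041293))
```

```bash
python3 -m handwheel '[[[0.085,-0.001,0,0.04,0],[0.085,0,0,0.04,0],[0.085,0,0,0.025,0],[0.085,0,0,0.015,0],[0.085,0,0,0,0],[0.03,0,0,0,0],[0.03,0,0,0,0],[0.03,0,0,0,0],[0.03,0,0,0,0],[0.03,0,0,0,0],[0.03,0,0,0,0],[0.03,0,0,0,0]]]' 50
python3 -m handwheel '[[[0.03,0,0,0,0],[0.03,0,0,0,0],[0.03,0,0,0,0],[0.03,0,0,0,0]]]'
```

```text
time: 6.17
eef_pos: [0.459, -0.3282, 0.1136]
tcp_rot: [0.659, 0.752, -0.0, 0.002]
contact_force: [-1.5, 1.7, 6.8]
opening: 0.43
finger_force: 50.1
time: 6.5
eef_pos: [0.459, -0.3282, 0.1136]
tcp_rot: [0.659, 0.752, -0.0, 0.001]
contact_force: [0.0, 0.2, 7.6]
opening: 0.431
finger_force: 50.1
```

```bash
python3 -m handwheel '[[[0.03,0,0,-0.01,0],[0.03,0,0,-0.025,0],[0.03,0,0,-0.025,0],[0.03,0,0,0,0]]]'
python3 - <<'E'
from h import *
to(.475,.002,.174,7.6)
for c in("top","scene"): viewer.read_camera(c)
for n,x0 in(("green_bottle",[.661,-.105]),("white_bottle",[.6265,.1535])):
    ms=[]
    for c in("top","scene"):
        r=masks(c,n,x0,.07)
        if r is not None and r[0]<8: ms.append((c,r[1])); print(n,c,round(r[0],1),fit([(c,r[1])],BIG,x0))
E
```

```text
time: 6.83
eef_pos: [0.4601, -0.329, 0.1759]
tcp_rot: [0.659, 0.752, -0.0, 0.004]
contact_force: [1.7, -0.5, -3.7]
opening: 0.436
finger_force: 51.9
t 6.83 p [ 0.4601 -0.329   0.1759] yaw 7.48 F [ 1.7 -0.5 -3.7] open 0.436 ff 51.9 | shift mm [3.263e+02 5.790e+01 1.000e-01] ('spin', np.float64(-0.12))
green_bottle top 0.9 (array([ 0.66201233, -0.10382771]), np.float64(0.031847133757961776))
green_bottle scene 2.5 (array([ 0.661466  , -0.10463394]), np.float64(0.12528473804100226))
white_bottle top 0.8 (array([0.62531993, 0.15130481]), np.float64(0.0547945205479452))
white_bottle scene 0.6 (array([0.62796667, 0.15431421]), np.float64(0.0955128205128205))
```

```bash
python3 -m handwheel '[[[0.03,0.015,0.003,0,0],[0.03,0.03,0.006,0,0],[0.03,0.034,0.006,0,0],[0.03,0.034,0.006,0,0],[0.03,0.034,0.006,0,0],[0.03,0.034,0.006,0,0],[0.03,0.034,0.006,0,0],[0.03,0.034,0.006,0,0],[0.03,0.034,0.006,0,0],[0.03,0.03,0.006,0,0],[0.03,0.015,0.003,0,0],[0.03,0,0,0,0]]]' >/dev/null
python3 -m handwheel '[[[0.03,0,0,0,0],[0.03,0,0,0,0]]]' >/dev/null
python3 - <<'E'
from h import *
to(.644,.0245,.1136,7.7)
cv2.imwrite("pics/w2.png",viewer.read_camera("wrist"))
for n,x0 in(("green_bottle",[.661,-.105]),("white_bottle",[.6265,.1535])):
    r=masks("wrist",n,x0,.07)
    if r is not None: print(n,round(r[0],1),fit([("wrist",r[1])],BIG,x0))
E
```

```text
t 8.3 p [0.4745 0.0058 0.1706] yaw 7.51 F [ 0.4  0.3 -5.9] open 0.432 ff 51.7 | shift mm [ -3.6 170.6  56.7] ('spin', np.float64(-0.19))
green_bottle 17.9 (array([ 0.66584375, -0.10203125]), np.float64(0.542399374755764))
white_bottle 9.7 (array([0.63115636, 0.15528392]), np.float64(0.018028846153846145))
```

View pics/w2.png

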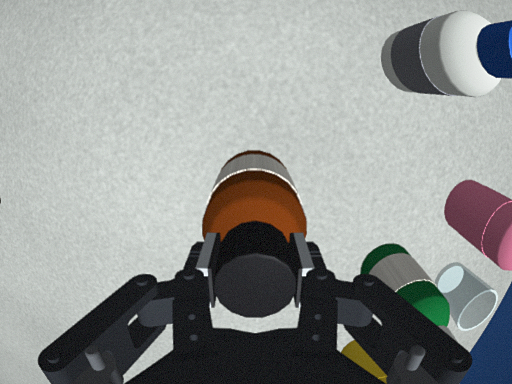

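The wrist view shows the amber bottle held straight at (255,230). White is at (440,55), and green at (405,285) is partly hidden. I'll move forward above the midpoint, check, then lower.

```bash
python3 -m handwheel '[[[0.03,-0.003,0.016,0,0],[0.03,0,0.03,0,0],[0.03,0,0.035,0,0],[0.03,0,0.035,0,0],[0.03,0,0.03,0,0],[0.03,0,0.02,0,0],[0.03,0,0.006,0,0],[0.03,0,0,0,0],[0.03,0,0,0,0],[0.03,0,0,0,0]]]' >/dev/null
python3 - <<'E'
from h import *
to(.645,.025,.1136,7.7)
im={}
for c in("top","scene","wrist"): im[c]=viewer.read_camera(c)
cv2.imwrite("pics/w3.png",np.hstack([cv2.resize(im["wrist"],(400,300)),cv2.resize(im["scene"],(400,300))]))
for n,x0 in(("green_bottle",[.661,-.105]),("white_bottle",[.6265,.1535])):
  for c in im:
    r=masks(c,n,x0,.07)
    if r is not None: print(n,c,round(r[0],1),fit([(c,r[1])],BIG,x0))
E
```

```text
t 9.28 p [0.6446 0.0247 0.1706] yaw 7.45 F [-1.   0.2 -5.2] open 0.435 ff 52.2 | shift mm [ 0.2  0.5 57. ] ('spin', np.float64(-0.25))
green_bottle top 0.4 (array([ 0.66104234, -0.10476761]), np.float64(0.03465982028241332))
green_bottle scene 1.5 (array([ 0.66162616, -0.10372951]), np.float64(0.14167294649585527))
green_bottle wrist 15.2 (array([ 0.66740625, -0.11132812]), np.float64(0.8571782791966278))
white_bottle top 7.0 (array([0.62604956, 0.15713708]), np.float64(0.4900990099009901))
white_bottle scene 0.8 (array([0.62842957, 0.15517567]), np.float64(0.03784477228992944))
```

View pics/w3.png

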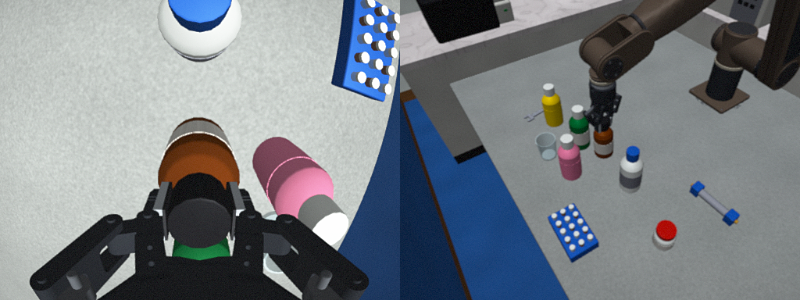

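The amber bottle sits on the line between white and green in the wrist view, and pink is clear. Lowering.

```bash
python3 -m handwheel '[[[0.03,0,0,0.02,0],[0.03,0,0,0.02,0],[0.03,0,0,0.008,0],[0.03,0,0,0.004,0],[0.03,0,0,0,0],[0.03,0,0,0,0]]]'
python3 -m handwheel '[[[0.03,0,0,0.002,0],[0.03,0,0,0.001,0],[0.03,0,0,0,0]]]'
```

```text
time: 10.23
eef_pos: [0.6465, 0.0252, 0.1201]
tcp_rot: [0.659, 0.752, 0.0, 0.0]
contact_force: [0.5, 0.8, -4.8]
opening: 0.429
finger_force: 52.1
time: 10.48
eef_pos: [0.6463, 0.0252, 0.1171]
tcp_rot: [0.659, 0.752, 0.0, 0.0]
contact_force: [-0.6, -0.2, -5.8]
opening: 0.428
finger_force: 52.2
```

```bash
python3 -m handwheel '[[[0.03,0,-0.0005,0.0015,0],[0.03,0,0,0.001,0],[0.03,0,0,0,0]]]' | sed -n 2p\;4p
python3 -m handwheel '[[[0.03,0,-0.0005,0.0010,0],[0.03,0,0,0,0],[0.03,0,0,0,0]]]' | sed -n 2p\;4p
```

```text
eef_pos: [0.6454, 0.0251, 0.1138]
contact_force: [0.6, 0.1, -5.9]
eef_pos: [0.6454, 0.0251, 0.1137]
contact_force: [-2.0, 0.6, -1.2]
```

```bash
python3 -m handwheel '[[[0.03,0,0,0.0007,0],[0.03,0,0,0,0],[0.03,0,0,0,0]]]' | sed -n 2p\;4p
python3 -m handwheel '[[[0.045,0,0,0,0],[0.055,0,0,0,0],[0.065,0,0,0,0],[0.07,0,0,0,0],[0.07,0,0,0,0],[0.07,0,0,0,0]]]' | sed -n 2,5p
python3 -m handwheel '[[[0.07,0,0,-0.01,0],[0.07,0,0,-0.03,0],[0.07,0,0,-0.035,0],[0.07,0,0,-0.035,0],[0.07,0,0,0,0]]]' | sed -n 2,5p
python3 - <<'E'
from h import *
im={}
for c in("top","scene"): im[c]=viewer.read_camera(c)
for n,x0,m in(("green_bottle",[.661,-.105],BIG),("white_bottle",[.6265,.1535],BIG),("amber_bottle",[.645,.025],AMB)):
  for c in im:
    r=masks(c,n,x0,.07)
    if r is not None: print(n,c,round(r[0],1),fit([(c,r[1])],m,x0))
E
```

```text
eef_pos: [0.6455, 0.0251, 0.1137]
contact_force: [-4.2, 1.0, 4.6]
eef_pos: [0.645, 0.025, 0.112]
tcp_rot: [0.659, 0.752, 0.0, 0.0]
contact_force: [-0.3, 0.5, 0.1]
opening: 0.818
eef_pos: [0.6493, 0.0246, 0.233]
tcp_rot: [0.659, 0.752, 0.005, 0.007]
contact_force: [1.4, 0.4, 1.8]
opening: 0.818
green_bottle top 1.1 (array([ 0.66407431, -0.10580648]), np.float64(0.044080604534005086))
green_bottle scene 2.2 (array([ 0.6608757, -0.1054246]), np.float64(0.14111365369946605))
white_bottle top 10.4 (array([0.62516089, 0.15418542]), np.float64(0.7369727047146402))
white_bottle scene 0.9 (array([0.62845496, 0.15372827]), np.float64(0.11175337186897882))
amber_bottle top 9.9 (array([ 6.33125e-01, -6.25000e-04]), np.float64(0.905982905982906))
amber_bottle scene 1.1 (array([0.64333958, 0.0232593 ]), np.float64(0.054744525547445244))
```

```bash
python3 -m handwheel '[[[0.07,0,-0.02,0,0],[0.07,0,-0.035,0,0],[0.07,0,-0.035,0,0],[0.07,0,-0.035,0,0],[0.07,0.01,-0.03,0,0],[0.07,0.03,-0.015,0,0],[0.085,0.036,0.003,0,0],[0.085,0.036,0.004,0,0],[0.085,0.036,0.004,0,0],[0.085,0.036,0.004,0,0],[0.085,0.036,0.004,0,0]]]' | sed -n 2p
python3 -m handwheel '[[[0.085,0.036,0.004,0,0],[0.085,0.036,0.004,0,0],[0.085,0.036,0.004,0,0],[0.085,0.03,0.004,0,4.5],[0.085,0,0,0,0],[0.085,0,0,0,0]]]' | sed -n 2p
python3 - <<'E'
from h import *
to(.464,.367,.2,3)
im={}
for c in("top","wrist"):
    im[c]=viewer.read_camera(c)
    for r in viewer.outline_of(c,"column")[:2]:
        m=r["mask"]; ys,xs=np.nonzero(m); P=np.array([at_z(c,u,v,.025)[:2] for u,v in zip(xs,ys)])
        (cx,cy),wh,ang=cv2.minAreaRect(P.astype(np.float32)*1000)
        w,V=np.linalg.eigh(np.cov(P.T)); d=V[:,1]
        print("column",c,r["confidence"],P.mean(0).round(4),(cx,cy),wh,np.degrees(np.arctan2(d[1],d[0]))%180)
# blue block centroids in wrist at block-top height
h=cv2.inRange(cv2.cvtColor(im["wrist"],cv2.COLOR_BGR2HSV),(100,120,60),(130,255,255))
n,l,st,ce=cv2.connectedComponentsWithStats(h)
for i in range(1,n):
    if st[i,4]>150: print(st[i],ce[i].round(1),at_z("wrist",*ce[i],.034).round(4))
cv2.imwrite("pics/w4.png",im["wrist"])
E
```

```text
eef_pos: [0.4658, 0.2251, 0.2215]
eef_pos: [0.4637, 0.3635, 0.2209]
t 13.97 p [0.4637 0.3635 0.2209] yaw 3.17 F [ 0.  -0.7  0.6] open 0.995 ff 0.0 | shift mm [ 3.5  0.6 20.9] ('spin', np.float64(0.17))
column top 0.67 [0.4627 0.3677] (462.6368408203125, 366.3707275390625) (36.18966293334961, 173.4534454345703) 92.9413736074117
[239  88  32  27 834] [254.5 100.7] [0.4612 0.4339 0.034 ]
[241 192  30  31 721] [255.3 209.5] [0.4686 0.3062 0.034 ]
[ 448  227   64   82 1850] [478.7 262.4] [0.8486 0.221  0.034 ]
[ 470  254   42  130 2966] [497.  331.4] [1.0274 0.0219 0.034 ]
[368 350  34  34 782] [385.4 366.9] [ 0.7365 -0.0166  0.034 ]
```

View pics/w4.png

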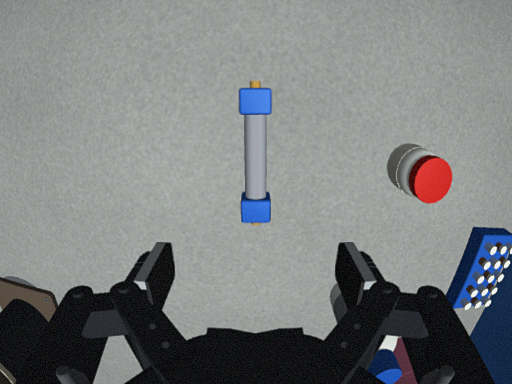

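The column is centred between the fingers at column ≈255 and aligned vertically, with blocks at (254,101) and (255,209). Descending to grasp its middle.

```bash
python3 -m handwheel '[[[0.085,0.0045,0.0005,0.03,0],[0.085,0,0,0.038,0],[0.085,0,0,0.038,0],[0.085,0,0,0.038,0],[0.085,0,0,0.03,0],[0.085,0,0,0.02,0],[0.085,0,0,0.01,0],[0.085,0,0,0,0],[0.085,0,0,0,0],[0.085,0,0,0,0]]]' | sed -n 2,4p
```

```text
eef_pos: [0.4664, 0.3674, 0.0203]
tcp_rot: [0.689, 0.725, 0.002, 0.001]
contact_force: [0.2, 0.0, 0.6]
```

```bash
python3 -m handwheel '[[[0.085,0.0005,-0.002,0.01,0],[0.085,0,0,0.006,0],[0.085,0,0,0,0],[0.085,0,0,0,0]]]' | sed -n 2,4p
python3 -m handwheel '[[[0.05,0,0,0,0],[0.035,0,0,0,0],[0.03,0,0,0,0],[0.02,0,0,0,0],[0.018,0,0,0,0],[0.015,0,0,0,0],[0.015,0,0,0,0],[0.015,0,0,0,0],[0.015,0,0,0,0],[0.015,0,0,0,0]]]' 50| sed -n 2,6p
```

```text
eef_pos: [0.4622, 0.3672, 0.0017]
tcp_rot: [0.688, 0.725, -0.0, -0.0]
contact_force: [-0.9, 0.1, -0.2]
eef_pos: [0.4632, 0.3676, 0.0027]
tcp_rot: [0.688, 0.725, 0.001, 0.0]
contact_force: [0.4, -0.5, 3.2]
opening: 0.285
finger_force: 49.6
```

```bash
python3 -m handwheel '[[[0.015,0,0,-0.01,0],[0.015,0,0,-0.03,0],[0.015,0,0,-0.035,0],[0.015,0,0,-0.02,0],[0.015,0,0,0,0],[0.015,0,0,0,0],[0.015,0,0,0,0]]]' | sed -n 2,6p
python3 - <<'E'
from h import *
im=viewer.read_camera("wrist"); s=get_state(); z=s["eef_pos"][2]
to(.5292,-.1222,z,7.6)
h=cv2.inRange(cv2.cvtColor(im,cv2.COLOR_BGR2HSV),(100,120,60),(130,255,255))
n,l,st,ce=cv2.connectedComponentsWithStats(h)
for i in range(1,n):
    if st[i,4]>150: print(st[i],ce[i].round(1),at_z("wrist",*ce[i],z-.003+.034).round(4))
for r in viewer.outline_of("wrist","column")[:1]: print(r["confidence"],np.array(r["extent"])*[512,384,512,384])
cv2.imwrite("pics/w5.png",im)
E
```

```text
eef_pos: [0.4608, 0.3664, 0.0946]
tcp_rot: [0.688, 0.725, -0.002, -0.001]
contact_force: [-0.3, 0.4, -4.5]
opening: 0.287
finger_force: 49.9
t 16.8 p [0.4606 0.3662 0.094 ] yaw 2.98 F [-0.4  1.1 -3.9] open 0.288 ff 49.9 | shift mm [-491.3   43.2    1. ] ('spin', np.float64(-4.62))
[ 207   93   95   77 7071] [254.  130.9] [0.4575 0.4337 0.125 ]
[482 294  30  65 749] [500.1 332.3] [0.6523 0.305  0.125 ]
[492 356  20  28 290] [504.6 374.1] [0.716  0.2303 0.125 ]
0.86 [205.9776  72.8832  98.5088 258.0096]
```

View pics/w5.png

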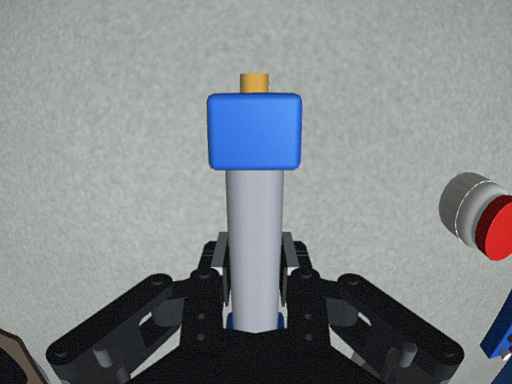

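The column is held square and near its middle: block at (254,131), pads around (255,265). Carrying it parallel to the row to in front of green.

```bash
python3 -m handwheel '[[[0.015,0,0,0,-2.3],[0.015,0,0,0,-2.3],[0.015,-0.016,0,0,0],[0.015,-0.03,0,0,0],[0.015,-0.037,0,0,0],[0.015,-0.037,0,0,0],[0.015,-0.037,0,0,0],[0.015,-0.037,0,0,0],[0.015,-0.037,0,0,0],[0.015,-0.037,0,0,0],[0.015,-0.037,0,0,0],[0.015,-0.037,0,0,0]]]' | sed -n 2p
python3 -m handwheel '[[[0.015,-0.037,0,0,0],[0.015,-0.037,0,0,0],[0.015,-0.037,0,0,0],[0.015,-0.03,0,0,0],[0.015,-0.01,0.001,0,0],[0.015,0,0,0,0],[0.015,0,0,0,0],[0.015,0,0,0,0]]]' | sed -n 2p
python3 - <<'E'
from h import *
to(.5292,-.1232,.0,7.6)
im={}
for c in("top","scene","wrist"): im[c]=viewer.read_camera(c)
for n,x0,m in(("green_bottle",[.661,-.105],BIG),("white_bottle",[.6265,.1535],BIG),("amber_bottle",[.645,.025],AMB)):
  for c in im:
    r=masks(c,n,x0,.07)
    if r is not None: print(n,c,round(r[0],1),fit([(c,r[1])],m,x0))
E
```

```text
eef_pos: [0.5064, 0.0268, 0.0952]
eef_pos: [0.5277, -0.1197, 0.0958]
t 18.52 p [ 0.5277 -0.1197  0.0958] yaw 7.63 F [ 0.2  0.1 -2.9] open 0.285 ff 49.8 | shift mm [-3.8  1.3 95.7] ('spin', np.float64(0.03))
green_bottle top 0.7 (array([ 0.66104852, -0.10555237]), np.float64(0.11096774193548387))
green_bottle scene 2.3 (array([ 0.66138086, -0.10547363]), np.float64(0.1430745814307458))
green_bottle wrist 12.9 (array([ 0.66695269, -0.10341889]), np.float64(0.013232636199328685))
white_bottle top 0.7 (array([0.62865463, 0.15450219]), np.float64(0.0866336633663366))
white_bottle scene 0.2 (array([0.62728369, 0.15478052]), np.float64(0.07933461292386434))
amber_bottle top 1.9 (array([0.64225586, 0.02154297]), np.float64(0.07885906040268453))
amber_bottle scene 1.1 (array([0.64436035, 0.02509033]), np.float64(0.08469945355191255))
amber_bottle wrist 10.7 (array([0.64764231, 0.02387733]), np.float64(0.007162790697674448))
```

```bash
python3 -m handwheel '[[[0.015,-0.0035,0.0015,0.02,0],[0.015,0,0,0.03,0],[0.015,0,0,0.02,0],[0.015,0,0,0.01,0],[0.015,0,0,0.004,0],[0.015,0,0,0,0],[0.015,0,0,0,0]]]' | sed -n 2p\;4p
python3 -c "
from h import *
to(.5297,-.1232,.0027,7.6)"
```

```text
eef_pos: [0.5317, -0.1249, 0.0142]
contact_force: [0.3, 0.4, -2.8]
t 19.7 p [ 0.5317 -0.1249  0.0142] yaw 7.58 F [ 0.3  0.4 -2.8] open 0.285 ff 49.7 | shift mm [ 1.9 -1.8 11.5] ('spin', np.float64(-0.02))
```

```bash
python3 -m handwheel '[[[0.015,0.0015,-0.0015,0.005,0],[0.015,0,0,0.003,0],[0.015,0,0,0,0],[0.015,0,0,0,0]]]' | sed -n 2p\;4p
python3 -m handwheel '[[[0.015,0,0,0.0015,0],[0.015,0,0,0,0],[0.015,0,0,0,0]]]' | sed -n 2p\;4p
```

```text
eef_pos: [0.5291, -0.1232, 0.0053]
contact_force: [0.4, -0.3, -3.1]
eef_pos: [0.5291, -0.1232, 0.0037]
contact_force: [-0.2, -0.9, -3.9]
```

```bash
python3 -m handwheel '[[[0.015,0,0,0.001,0],[0.015,0,0,0,0],[0.015,0,0,0,0]]]' | sed -n 2p\;4p
python3 -m handwheel '[[[0.015,0,0,0.0005,0],[0.015,0,0,0,0],[0.015,0,0,0,0]]]' | sed -n 2p\;4p
```

```text
eef_pos: [0.5292, -0.1233, 0.0027]
contact_force: [0.2, -0.4, -3.4]
eef_pos: [0.5292, -0.1232, 0.0027]
contact_force: [-1.9, 0.8, 3.1]
```

Contact made, so I release, lift clear and verify.

```bash
python3 -m handwheel '[[[0.03,0,0,0,0],[0.04,0,0,0,0],[0.05,0,0,0,0],[0.06,0,0,0,0],[0.07,0,0,0,0],[0.07,0,0,0,0],[0.07,0,0,0,0]]]' | sed -n 2,5p
python3 -m handwheel '[[[0.07,0,0,-0.015,0],[0.07,0,0,-0.03,0],[0.07,0,0,-0.035,0],[0.07,0,0,-0.035,0],[0.07,0,0,-0.035,0],[0.07,0,0,-0.03,0],[0.07,0,0,-0.02,0],[0.07,0,0,0,0],[0.07,0,0,0,0]]]' | sed -n 2,5p
python3 - <<'E'
from h import *
to(.5292,-.1222,.2,7.6)
im={}
for c in("top","scene","wrist"): im[c]=viewer.read_camera(c)
for n,x0,m in(("green_bottle",[.661,-.105],BIG),("white_bottle",[.6265,.1535],BIG),("amber_bottle",[.645,.025],AMB)):
  for c in im:
    r=masks(c,n,x0,.07)
    if r is not None: print(n,c,round(r[0],1),fit([(c,r[1])],m,x0))
h=cv2.inRange(cv2.cvtColor(im["wrist"],cv2.COLOR_BGR2HSV),(100,120,60),(130,255,255))
n,l,st,ce=cv2.connectedComponentsWithStats(h)
for i in range(1,n):
    if st[i,4]>150: print(st[i],ce[i].round(1),at_z("wrist",*ce[i],.034).round(4))
cv2.imwrite("pics/w6.png",np.hstack([cv2.resize(im["wrist"],(400,300)),cv2.resize(im["scene"],(400,300))]))
E
```

```text
eef_pos: [0.5291, -0.1232, 0.0021]
tcp_rot: [0.659, 0.752, 0.0, 0.0]
contact_force: [-0.7, -0.0, 0.0]
opening: 0.823
eef_pos: [0.5297, -0.1235, 0.2035]
tcp_rot: [0.659, 0.752, 0.0, 0.002]
contact_force: [-0.5, -0.8, -1.1]
opening: 0.823
t 22.12 p [ 0.5297 -0.1235  0.2035] yaw 7.58 F [-0.5 -0.8 -1.1] open 0.823 ff 0.0 | shift mm [ 1.4 -0.3  3.5] ('spin', np.float64(-0.02))
green_bottle top 52.3 (array([ 0.661, -0.105]), np.float64(1.0))
green_bottle scene 2.5 (array([ 0.66201562, -0.10480469]), np.float64(0.15133079847908748))
green_bottle wrist 16.3 (array([ 0.66427538, -0.10196671]), np.float64(0.03560588372635998))
white_bottle top 0.1 (array([0.6263027 , 0.15357172]), np.float64(0.04126213592233008))
white_bottle scene 0.8 (array([0.62998633, 0.1567666 ]), np.float64(0.07092651757188495))
amber_bottle top 1.7 (array([0.64317645, 0.02351858]), np.float64(0.0930626057529611))
amber_bottle scene 1.4 (array([0.64419434, 0.02446045]), np.float64(0.083029197080292))
amber_bottle wrist 7.1 (array([0.64624458, 0.02427505]), np.float64(0.03870065278209511))
[490   0  22  40 510] [502.7  17.3] [0.8295 0.1377 0.034 ]
[239  94  34  29 946] [255.5 107.6] [ 0.5218 -0.0574  0.034 ]
[241 203  31  32 776] [256.1 221.6] [ 0.5394 -0.1842  0.034 ]
[ 457  215   55  169 4808] [493.2 316.2] [ 1.029  -0.3444  0.034 ]
```

View pics/w6.png

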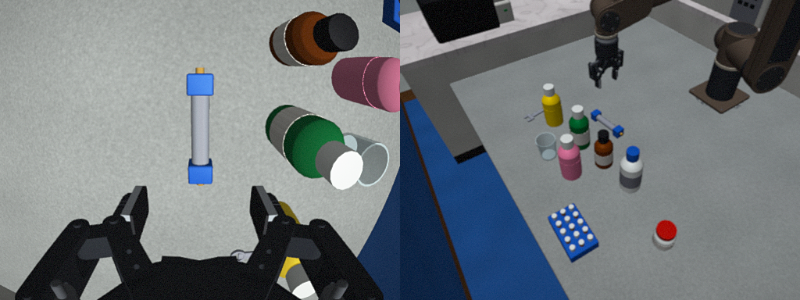

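The column lies flat in front of green, centred within about 1 mm and roughly 8 cm clear. Amber stands upright between white and green, and nothing else has moved.

```bash
python3 -c "
from plant import sign_off
print(sign_off())"
```

```text
the job is handed in; nothing more can be done
None
```

I stood the amber bottle upright midway between the white and green bottles, then laid the column in front of the green one (within about 1 mm of centre, roughly 8 cm clear), and handed the job in at about 22 s of the 61 s.

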